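Oil the spur gear from the pump dispenser and park the spout

ROBOT

A 6-joint arm with a two-finger parallel gripper is mounted at the origin on a cart in front of the work surface, level with it; the furniture and walls round the work are solid. World frame = base frame: x ahead of the robot, y to its left, z up, the work surface at z = 0. Lengths are in mm, angles in rad, forces in N, time in s.
With the tool pointing down it reaches from about 375 to 825 mm from the base axis. Payload 5.5 kg.
Tool frame: the origin (TCP) lies on the centre line of the jaws, within the pads' length; the fingertips stand 14 mm ahead of it and the grasp point (between the pads) lies 5 mm behind it; z points along the fingers, y is the line along which they close (so a half turn about z gives the same grasp; the last joint's range is limited). The gripper opens to 85 mm and grips with 20 to 120 N. Pads are 22 mm wide; open, the fingers measure 114 mm over their backs; the gripper's body (76 mm by 85 mm) begins 54 mm behind the grasp point. The pads swing forward as they close: fully open they stand 13 mm farther back than shut.
Start: joints at [1.177, 0.314, -0.047, 1.21, 0, 1.571], TCP at [230.217, 554.071, 245.299] pointing down, gripper open.
Joint ranges: [-2.67, 2.67], [-0.69, 1.73], [-1.03, 1.25], [-2.08, 2.16], [-1.42, 1.45], [-3.14, 3.14]. Speed limits (rad/s): [2.39, 2.39, 3.01, 3.14, 3.14, 3.14].

INTERFACE

Orientations are given as a 3x3 rotation matrix whose columns are the frame's x, y, z axes.
In Python, from station import get_state, optics, sign_off, nets gives the robot as it stands.
- The arm moves only by the tool servo_tool, never from a script. Its argument "plan" is text: rows parted by semicolons, each of 7 numbers parted by spaces: the opening, from 0 (shut) to 1 (fully open), then the shift along the tool's x, y, z in units of 30 mm (1.0 is 30 mm), then the turn, a rotation vector about the tool's x, y, z in units of 5 degrees (1.0 is 5 degrees). In form: jaw tx ty tz ax ay az; .... A call has 1 to 5 rows; each row is the pose to reach, as a shift and turn from the pose commanded when the call began, along the tool's axes at that moment; what a row does not reach only later rows make up. A row lasts 1/12 s, in which the tool goes at most 41.7 mm and 7.16 degrees, less where a joint would pass 70% of its speed; a pose out of reach is approached as far as the arm can. A call with a gripper value outside its range is refused whole. The fingers move at their own pace and stop on an object; "force" is the grip in N (left out, the last holds). Time passes only in rows, so rows that repeat a pose let the fingers close. It gives the time, the measured TCP pose, the force, the opening and the grip force at its end, in the units of the state.
- get_state(): the state, without advancing time (a new reading comes with each control period).
- optics.camera(name): name is "scene" or "top" or "wrist"; returns a dict with "img" (420x560x3 uint8, red, green, blue), "K" (3x3 intrinsics, pixels), "rvec" (rotation vector, rad) and "tvec" (3), from world to camera coordinates, as OpenCV has them; the wrist camera has in their place "hand_eye" (4x4, takes a point from camera to tool coordinates, whose origin is the TCP and whose axes are the flange's). Camera axes: x right, y down, z forward; pixel columns grow to the right and rows downward; lengths in mm; the calibration is good to about 2 mm. A picture is of the moment at which its call begins: read the wrist's pose just before it. There is no depth.
- sign_off(): hands the job in; it is judged then, once.
Trained networks look in the newest picture that a camera, given by its name, has taken for a name from the list of things; names that differ only in an ending like _2 or _b are one class to them, and where a whole thing is asked for, a point or a joint stands for the part that bears it (a point fixed in the world has none). Each returns a list of dicts, best first, with "conf" (0 to 1); they miss things now and then, are a little off and sometimes report something else, mostly with a low value. They report only what shows in the picture. A call takes as long as a camera call. They do not tell look-alikes from the thing itself.
- nets.recognise(camera, target): "point" ([x, y, z] in mm, in the coordinates of the camera as it stood for that picture, good to about 4 mm: the middle of the surface that is visible of it).
The state is a dict: "clock": time; "joint_positions": joint angles; "dq": joint speeds; "tau": joint torques, N m; "position": TCP position; "orientation": TCP orientation; "force": force on the tool from outside, world axes, zero at the start; "moment": the same for the moment, N m; "grip_width": finger opening in mm; "grip_force": force on a finger pad.
Only numpy, scipy, OpenCV 4.12 (cv2) and the standard library are available. Lean on these libraries where they do the work, as an engineer would, in place of code of your own. Each camera call takes 0.05 s, during which the arm holds its last target. There are 200 camera calls.

TASK

Give the spur gear a shot of oil: swing the dispenser's spout round until its tip is over the middle of the gear, press the pump head right down and let it spring back up. Then swing the spout on until its tip is over the middle of the yellow drain cup, and leave it parked there. Nothing but the gear may be oiled, and the three parts on the plate must stay where they are.

Things in the scene. Friction and masses are not known exactly. Their poses are not given: they have to be found in the camera images.
- station: Oil dispenser, fixed to the table: round aluminium plate, 274 mm across, 8 mm thick; in its middle an upright white pump bottle (62 mm across, blue band, 80 mm clamp ring at its foot). Origin: centre of the plate's underside, on the bottle's axis; z up. Three black pads (62 mm) with a part on each, and a yellow drain cup, lie round it 100 mm from the axis. Its place and yaw vary.
- swivel (a joint): Angle (rad) of pump head and spout about the bottle's axis, counter-clockwise from above; at q the spout points along (-cos q, -sin q) in the station's frame. Range -2.8 to 2.8; pads at about -1.05, 0 and 1.05, drain cup at 2.25; starts between -2.6 and -1.7. Friction 0.05 N m keeps it where it is left; no stops at pads or cup.
- pump (a joint): How far the head is pressed down: 0 = up, 0.010 m = fully down on its stop. A spring returns it; about 3.5 N starts it and 10.5 N holds it fully down. The head and the spout move down together.
- head_top (a point): Centre of the flat top of the red pump head, on the bottle's axis, 132 mm above the table when up. The head is 37 mm across and 22 mm high; the flat top is about 30 mm across.
- spout_tip (a point): Lower end of the steel outlet, 100 mm from the bottle's axis, 89 mm above the table with the head up. The spout is a red level tube, 10 mm thick, its centre line 119 mm above the table (13 mm under the head's top), straight to 90 mm from the axis, then bent down. Push it sideways 25 to 85 mm from the axis; below it nothing farther than 45 mm from the axis is higher than 38 mm.
- drain (a point): Centre of the mouth of the yellow drain cup, which is fixed to the plate 100 mm from the bottle's axis: 45 mm across, rim 38 mm above the table.
- spur_gear: Grey steel spur gear lying flat, 49 mm across its teeth, 18 mm high with its hub; the part to oil. Origin: centre of its underside. Loose; on one of the three pads, which one varies.
- ring_gauge_1: Plain steel ring, 50 mm across, 16 mm high, lying flat. Origin: centre of its underside. Loose, on one of the pads; not to be oiled or moved.
- bronze_bush: Yellowish bronze flanged bush, 34 mm across, 29 mm high, standing flange up. Origin: centre of its underside. Loose, on one of the pads; not to be oiled or moved.
There are look-alikes about, which are no part of the job. What is shaped like the spur_gear but blue or turquoise is not meant.

How it is judged:
By the outcome, as a careful person would: the job done as asked, in the order asked, and still so for the second after the job is handed in, with the robot touching nothing.
It also fails if it takes over 64 s, if anything falls off the work surface, if the arm or the gripper's body presses on something with over 40 N, if the wrist force passes 120 N, or if a joint passes its speed limit or range.

## Working session

There is one attempt and no reset: what is moved stays moved. The work goes in short steps, Python scripts to look and compute and a tool call to move; the robot and the scene stay as the last step left them, time stands still between calls to the robot, and variables do not carry over. Pictures are saved under pics/ and viewed, at most 10 in all, crops included, and the job is handed in when it is done.

Besides the shell and the picture viewer there is one more tool, called after "Emit:" as name(argument=value, ...), one argument or row to a line, values as JSON. servo_tool: Moves the arm, as the interface text tells. Its arguments: {"type":"object","properties":{"plan":{"type":"string"},"force":{"type":"number"}},"required":["plan"]}

```bash
mkdir -p pics; cat > h.py <<'E'
import numpy as np, cv2
from station import get_state, optics, nets
def cam(n,save=None):
    s=get_state(); c=optics.camera(n)
    if save: cv2.imwrite('pics/'+save,c['img'][:,:,::-1])
    if 'rvec' in c:
        R=cv2.Rodrigues(np.array(c['rvec'],float))[0]; t=np.array(c['tvec'],float).ravel()
        Rw,o=R.T,-R.T@t
    else:
        H=np.array(c['hand_eye']); T=np.eye(4); T[:3,:3]=s['orientation']; T[:3,3]=s['position']
        M=T@H; Rw,o=M[:3,:3],M[:3,3]
    return c,Rw,o
def pix(c,Rw,o,u,v,z):
    d=Rw@np.linalg.inv(np.array(c['K']))@np.array([u,v,1.]); return o+d*(z-o[2])/d[2]
def proj(c,Rw,o,p):
    q=np.array(c['K'])@(Rw.T@(np.array(p,float)-o)); return q[:2]/q[2]
E
python3 - <<'E'
from h import *
for n in ['top','scene']:
    C=cam(n,n+'1.png'); c,Rw,o=C
    print(n,o.round())
    for t in ['station','swivel','head_top','spout_tip','drain','spur_gear','ring_gauge_1','bronze_bush']:
        try:
            for r in nets.recognise(n,t)[:3]:
                p=Rw@np.array(r['point'])+o; print(t,round(r['conf'],2),p.round(),proj(c,Rw,o,p).round())
        except Exception as e: print(t,e)
s=get_state();print(s['clock'],s['position'],s['orientation'],s['grip_width'])
E
```

```text
top [ 285.   55. 1218.]
station 0.68 [545.  47.   8.] [286. 196.]
station 0.19 [554.  58. 133.] [282. 179.]
swivel 0.85 [551.  53. 129.] [285. 181.]
head_top 0.73 [554.  55. 134.] [284. 179.]
spout_tip 0.62 [557.  57. 131.] [283. 178.]
drain 0.84 [548.  51.  14.] [285. 194.]
spur_gear 0.88 [446.  47.  21.] [284. 237.]
spur_gear 0.85 [ 521. -154.   11.] [373. 210.]
spur_gear 0.76 [ 384. -149.   15.] [369. 270.]
ring_gauge_1 0.84 [497. -45.  25.] [325. 217.]
bronze_bush 0.53 [505. 127.  41.] [250. 208.]
scene [ -90. -549.  863.]
station 0.56 [541.  26.  11.] [289. 239.]
swivel 0.83 [540.  44. 120.] [284. 199.]
swivel 0.48 [537.  26.  10.] [288. 240.]
head_top 0.6 [548.  43. 126.] [286. 195.]
spout_tip 0.81 [547.  45. 127.] [285. 194.]
spur_gear 0.65 [ 385. -145.   13.] [299. 323.]
spur_gear 0.59 [ 516. -157.   17.] [347. 287.]
ring_gauge_1 0.55 [496. -45.  22.] [300. 262.]
ring_gauge_1 0.19 [441.  44.  25.] [252. 254.]
bronze_bush 0.63 [493. 127.  34.] [243. 221.]
bronze_bush 0.22 [550.  42. 126.] [287. 195.]
0.9 [230.22144962 554.06929096 245.32504383] [[-9.23461425e-01  3.83691277e-01  3.09234174e-05]
 [ 3.83691278e-01  9.23461425e-01  1.85964668e-05]
 [-2.14212810e-05  2.90381652e-05 -9.99999999e-01]] 85.64512543431375
```

```bash
python3 - <<'E'
import cv2
a=cv2.imread('pics/top1.png')[100:300,180:420]; cv2.imwrite('pics/a.png',cv2.resize(a,(720,600),interpolation=cv2.INTER_CUBIC))
E
```

```text
(no output)
```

View pics/a.png

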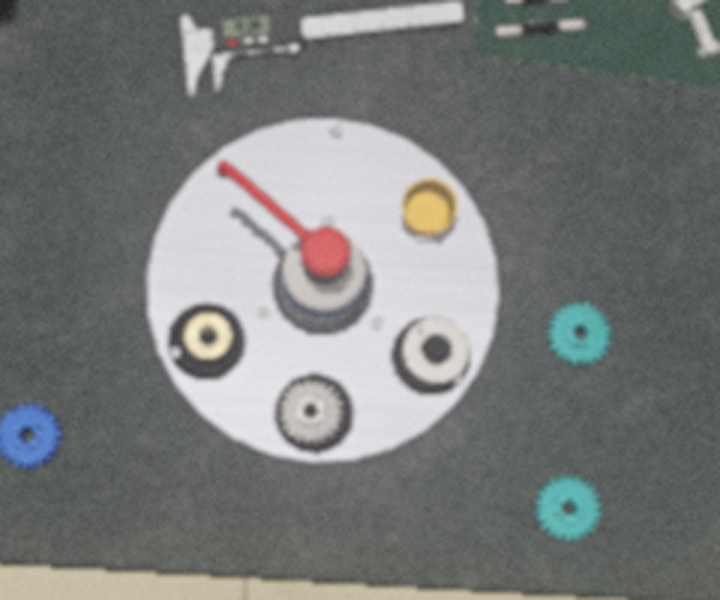

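View pics/scene1.png

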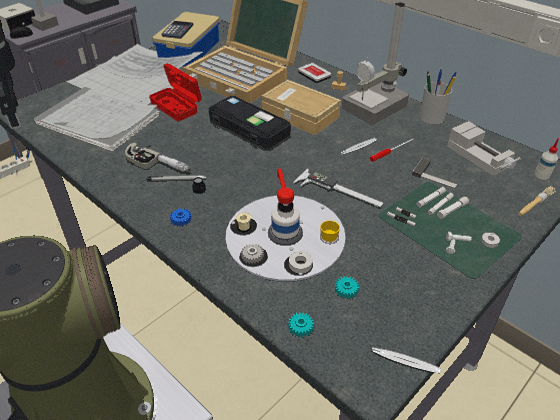

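The top view shows the spout pointing away and to the left, with its elbow at crop (222,168) and the head at (325,252). Going counter-clockwise come the bush (207,335), the grey gear (312,412), the ring (435,350) and the cup (429,208). So the gear is on the middle pad. The blue and turquoise gears lie off the plate.

```bash
cat >> h.py <<'E'
def blob(img,lo,hi,box=None):
    hsv=cv2.cvtColor(img,cv2.COLOR_RGB2HSV); m=cv2.inRange(hsv,np.array(lo),np.array(hi))
    if box: k=np.zeros_like(m); k[box[1]:box[3],box[0]:box[2]]=1; m=m*k
    return m
E
python3 - <<'E'
from h import *
C=cam('top'); c,Rw,o=C; img=c['img']
U=lambda x,y:(180+(x+.5)/3-.5,100+(y+.5)/3-.5)
# plate circle
box=(215,130,360,262)
# red head
hsv=cv2.cvtColor(img,cv2.COLOR_RGB2HSV)
red=(((hsv[...,0]<8)|(hsv[...,0]>172))&(hsv[...,1]>120)).astype(np.uint8)*255
k=np.zeros_like(red);k[130:230,220:340]=1;red*=k
op=cv2.morphologyEx(red,cv2.MORPH_OPEN,cv2.getStructuringElement(2,(9,9)))
(hc,r)=cv2.minEnclosingCircle(cv2.findNonZero(op)); print('head px',hc,r, pix(*C,*hc,128))
ys,xs=np.nonzero(red&~cv2.dilate(op,np.ones((5,5))))
pts=np.array([pix(*C,x,y,119)[:2] for x,y in zip(xs,ys)])
l=cv2.fitLine(pts.astype(np.float32),cv2.DIST_HUBER,0,.01,.01).ravel();print('spout',l,np.degrees(np.arctan2(l[1],l[0])), pts[pts[:,0].argmax()])
m=blob(img,(15,110,100),(32,255,255),(305,150,345,190)); 
(yc,r)=cv2.minEnclosingCircle(cv2.findNonZero(m)); print('cup px',yc,r,pix(*C,*yc,38))
# plate
v=((hsv[...,2]>150)&(hsv[...,1]<60)).astype(np.uint8)*255; k[:]=0;k[130:262,215:360]=1; v*=k
cs=max(cv2.findContours(v,0,1)[0],key=cv2.contourArea); h=cv2.convexHull(cs).reshape(-1,2)
w=np.array([pix(*C,x,y,8)[:2] for x,y in h]); A=np.c_[2*w,np.ones(len(w))]; s=np.linalg.lstsq(A,(w**2).sum(1),rcond=None)[0]
print('plate',s[:2],np.sqrt(s[2]+s[:2]@s[:2]))
for n,x,y,z in [('head',325,252,132),('gear hole',311,410,26),('ring',436,349,24),('bush',207,336,37),('cup',429,208,38)]:
    p=pix(*C,*U(x,y),z);d=p[:2]-s[:2];print(n,p.round(1),np.hypot(*d).round(1),np.degrees(np.arctan2(d[1],d[0])).round(1))
E
```

```text
head px (288.0, 183.0) 7.280210018157959 [547.05870298  45.90741238 128.        ]
spout [  0.61741126   0.7866405  586.0737      94.62988   ] 51.872665 [607.10834521 120.21984991]
cup px (322.39404296875, 168.91722106933594) 8.335168838500977 [606.60449729 -32.19410731  38.        ]
plate [546.97380588  45.59388705] 137.4318454245363
head [544.7  45.9 132. ] 2.3 173.4
gear hole [446.9  49.   26. ] 100.1 178.1
ring [499.5 -43.6  24. ] 101.1 -118.0
bush [497.1 130.6  37. ] 98.5 120.4
cup [606.4 -32.8  38. ] 98.4 -52.8
```

Emit:
servo_tool(
  plan="0.25 -16.8 -9.66 0 0 0 21.1;0.25 -16.8 -9.66 0 0 0 21.1;0.25 -16.8 -9.66 0 0 0 21.1;0.25 -16.8 -9.66 0 0 0 21.1;0.25 -16.8 -9.66 0 0 0 21.1",
)

```text
clock: 1.37
position: [357.9, 387.4, 245.4]
orientation: [[-0.52, 0.854, 0.0], [0.854, 0.52, 0.0], [0.0, 0.0, -1.0]]
force: [1.0, 0.1, -0.1]
grip_width: 25.7
grip_force: 0.0
```

```bash
cat >> h.py <<'E'
AX=np.array([547,45.7])
def go(x,y,z,yaw):
    s=get_state(); R=np.array(s['orientation']); d=R.T@(np.array([x,y,z])-s['position'])/30
    cur=np.degrees(np.arctan2(R[1,0],R[0,0])); a=-((yaw-cur+180)%360-180)/5
    print('t',round(s['clock'],2),'pos',np.round(s['position'],1),'yaw',round(cur,1),'tilt',R[:2,2].round(3),'F',np.round(s['force'],1),'w',round(s['grip_width'],1),'j6',np.round(s['joint_positions'][5],2))
    print('row',d.round(2),'az',round(a,2))
def polar(r,phi,z,yaw=None):
    p=AX+r*np.array([np.cos(np.radians(phi)),np.sin(np.radians(phi))]); go(*p,z,phi if yaw is None else yaw)
E
python3 -c "
from h import *
polar(60,51.9,245)"
```

```text
t 1.37 pos [357.9 387.4 245.4] yaw 121.3 tilt [0. 0.] F [ 1.   0.1 -0.1] w 25.7 j6 1.85
row [-1.23e+01  1.34e+00  1.00e-02] az 13.88
```

Emit:
servo_tool(
  plan="0.25 -12.3 1.34 0 0 0 13.9;0.25 -12.3 1.34 0 0 0 13.9;0.25 -12.3 1.34 0 0 0 13.9;0.25 -12.3 1.34 0 0 0 13.9;0.25 -12.3 1.34 0 0 0 13.9",
)

```text
clock: 1.78
position: [486.0, 222.6, 245.6]
orientation: [[0.079, 0.997, 0.001], [0.997, -0.079, 0.0], [0.0, 0.001, -1.0]]
force: [-0.2, 0.0, 0.2]
grip_width: 22.0
grip_force: 0.0
```

```bash
python3 -c "
from h import *
polar(60,51.9,245)"
```

```text
t 1.78 pos [486.  222.6 245.6] yaw 85.5 tilt [0.001 0.   ] F [-0.2  0.   0.2] w 22.0 j6 2.08
row [-4.05  3.6   0.02] az 6.71
```

Emit:
servo_tool(
  plan="0.25 -4.05 3.6 0 0 0 6.72;0.25 -4.05 3.6 0 0 0 6.72;0.25 -4.05 3.6 0 0 0 6.72;0.25 -4.05 3.6 0 0 0 6.72;0.25 -4.05 3.6 0 0 0 6.72",
)

```text
clock: 2.2
position: [587.4, 89.9, 245.0]
orientation: [[0.622, 0.783, 0.002], [0.783, -0.622, -0.002], [-0.001, 0.003, -1.0]]
force: [0.0, 1.4, 0.2]
grip_width: 21.3
grip_force: 0.0
```

```bash
python3 -c "
from h import *
polar(60,51.9,115)
C=cam('wrist','w1.png')
for z,p in [(132,AX),(119,AX+40*np.array([.617,.787])),(119,AX+85*np.array([.617,.787]))]: print(proj(*C,[*p,z]))
"
```

```text
t 2.2 pos [587.4  89.9 245. ] yaw 51.5 tilt [ 0.002 -0.002] F [0.  1.4 0.2] w 21.3 j6 2.4
row [ 0.01 -0.17  4.33] az -0.07
[272.5740685  275.15969045]
[272.22238153 225.93085479]
[271.43014757 174.07042244]
```

View pics/w1.png

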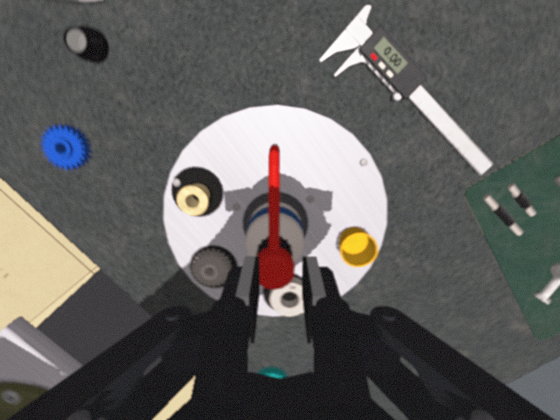

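The wrist view shows the spout straight up the middle of the picture (column 274, rows 148–250), lined up between the fingers, with the head at (276,268). I can go down astride it.

Emit:
servo_tool(
  plan="0.25 0 0 1.3 0 0 0;0.25 0 0 2.4 0 0 0;0.25 0 0 2.4 0 0 0;0.25 0 0 2.4 0 0 0",
)

```text
clock: 2.58
position: [581.7, 95.6, 172.1]
orientation: [[0.611, 0.792, -0.005], [0.792, -0.611, -0.001], [-0.003, -0.003, -1.0]]
force: [0.8, -0.1, 0.8]
grip_width: 20.9
grip_force: 0.0
```

```bash
python3 -c "
from h import *
polar(60,51.9,115)"
```

```text
t 2.58 pos [581.7  95.6 172.1] yaw 52.3 tilt [-0.005 -0.001] F [ 0.8 -0.1  0.8] w 20.9 j6 2.39
row [-0.02  0.12  1.9 ] az 0.09
```

Emit:
servo_tool(
  plan="0.25 0 0 0.8 0 0 0;0.25 0 0 1.5 0 0 0;0.25 0 0 1.9 0 0 0;0.25 0 0 1.9 0 0 0;0.25 0 0 1.9 0 0 0",
)

```text
clock: 3.0
position: [584.6, 95.9, 118.2]
orientation: [[0.612, 0.791, 0.002], [0.791, -0.612, 0.0], [0.001, 0.001, -1.0]]
force: [-0.7, -0.1, -0.9]
grip_width: 21.2
grip_force: 0.0
```

Emit:
servo_tool(
  plan="0.15 0 0 0 0 0 0;0.15 0 0 0 0 0 0",
  force=20,
)

```text
clock: 3.17
position: [585.3, 95.8, 118.5]
orientation: [[0.612, 0.791, 0.003], [0.791, -0.612, 0.001], [0.002, 0.002, -1.0]]
force: [-0.5, -0.9, -0.1]
grip_width: 12.8
grip_force: 0.0
```

```bash
python3 -c "
from h import *
polar(60,51.9,115)
s=get_state();R=np.array(s['orientation']);p=np.array(s['position'])
# rows for a 30deg arc from commanded pose
for phi0,stp in [(51.9,6)]:
  for k in range(1,6):
    f=np.radians(phi0);g=np.radians(phi0+stp*k); d=60*np.array([np.cos(g)-np.cos(f),np.sin(g)-np.sin(f)])
    print(k,(d@[np.cos(f),np.sin(f)]/30).round(3),(d@[np.sin(f),-np.cos(f)]/30).round(3),-stp*k/5)
"
```

```text
t 3.17 pos [585.3  95.8 118.5] yaw 52.3 tilt [0.003 0.001] F [-0.5 -0.9 -0.1] w 12.8 j6 2.39
row [-0.1   0.02  0.12] az 0.07
1 -0.011 -0.209 -1.2
2 -0.044 -0.416 -2.4
3 -0.098 -0.618 -3.6
4 -0.173 -0.813 -4.8
5 -0.268 -1.0 -6.0
```

Emit:
servo_tool(
  plan="0.15 -0.011 -0.21 0 0 0 -1.2;0.15 -0.044 -0.42 0 0 0 -2.4;0.15 -0.098 -0.62 0 0 0 -3.6;0.15 -0.173 -0.81 0 0 0 -4.8;0.15 -0.268 -1 0 0 0 -6",
)

```text
clock: 3.58
position: [556.7, 107.8, 118.2]
orientation: [[0.13, 0.992, 0.004], [0.992, -0.13, 0.001], [0.001, 0.004, -1.0]]
force: [0.9, 0.2, 0.8]
grip_width: 13.1
grip_force: 0.6
```

```bash
python3 -c "
from h import *
polar(60,81.9,115)"
```

```text
t 3.58 pos [556.7 107.8 118.2] yaw 82.5 tilt [0.004 0.001] F [0.9 0.2 0.8] w 13.1 j6 1.89
row [-0.09 -0.03  0.11] az 0.13
```

Works well. The same arc again, three times.

Emit:
servo_tool(
  plan="0.15 -0.011 -0.21 0 0 0 -1.2;0.15 -0.044 -0.42 0 0 0 -2.4;0.15 -0.098 -0.62 0 0 0 -3.6;0.15 -0.173 -0.81 0 0 0 -4.8;0.15 -0.268 -1 0 0 0 -6",
)

```text
clock: 4.0
position: [525.7, 104.0, 118.1]
orientation: [[-0.383, 0.924, 0.003], [0.924, 0.383, 0.001], [-0.0, 0.004, -1.0]]
force: [1.3, 0.8, 0.2]
grip_width: 13.0
grip_force: 0.6
```

Emit:
servo_tool(
  plan="0.15 -0.011 -0.21 0 0 0 -1.2;0.15 -0.044 -0.42 0 0 0 -2.4;0.15 -0.098 -0.62 0 0 0 -3.6;0.15 -0.173 -0.81 0 0 0 -4.8;0.15 -0.268 -1 0 0 0 -6",
)

```text
clock: 4.42
position: [500.7, 85.2, 118.0]
orientation: [[-0.794, 0.608, 0.003], [0.608, 0.794, 0.002], [-0.001, 0.003, -1.0]]
force: [-0.1, 0.5, 0.6]
grip_width: 12.7
grip_force: 0.7
```

Emit:
servo_tool(
  plan="0.15 -0.011 -0.21 0 0 0 -1.2;0.15 -0.044 -0.42 0 0 0 -2.4;0.15 -0.098 -0.62 0 0 0 -3.6;0.15 -0.173 -0.81 0 0 0 -4.8;0.15 -0.268 -1 0 0 0 -6",
)

```text
clock: 4.83
position: [488.3, 56.3, 117.8]
orientation: [[-0.992, 0.13, 0.002], [0.13, 0.992, 0.001], [-0.002, 0.002, -1.0]]
force: [-0.8, 1.6, 1.2]
grip_width: 12.6
grip_force: 0.7
```

```bash
python3 -c "
from h import *
polar(60,178.1,115)
C=cam('wrist','w2.png');cam('top','t2.png')
print(nets.recognise('top','spur_gear')[:3])
for r in nets.recognise('wrist','spur_gear')[:3]: p=C[1]@np.array(r['point'])+C[2];print(r['conf'],p,proj(*C,p))
for a in (0,100): print(proj(*C,[*(AX+a*np.array([-1,.033])),26]))
"
```

```text
t 4.83 pos [488.3  56.3 117.8] yaw 172.5 tilt [0.002 0.001] F [-0.8  1.6  1.2] w 12.6 j6 0.24
row [ 0.   -0.29  0.09] az -1.11
[{'point': [-206.3, 104.6, 1208.8], 'conf': 0.79}, {'point': [216.0, 32.0, 1226.3], 'conf': 0.7}, {'point': [208.7, 162.4, 1196.8], 'conf': 0.63}]
0.92 [423.34671449 242.88231276  12.31390782] [540.53292287  88.85625358]
0.87 [ 518.88942747 -151.49759051    9.71162132] [ 40.36452849 275.16961081]
0.72 [ 394.54494203 -132.44586761   11.27712277] [  0.38802362 119.14125835]
[278.63287909 288.23496377]
[264.41358499 162.99703533]
```

View pics/w2.png

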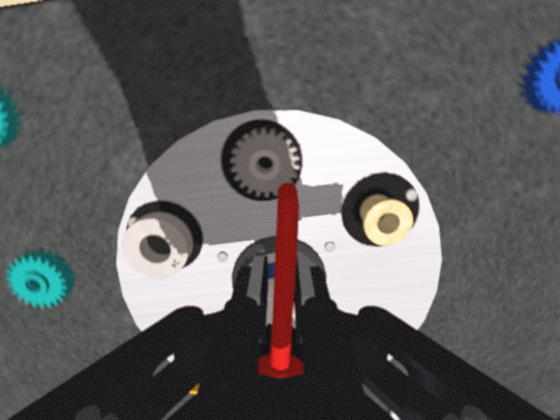

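The wrist view shows the gear's bore at (265,160). My projection for 178.1° gives (264,163), so the angle is confirmed. The spout elbow at (287,188) is about 6° short.

Emit:
servo_tool(
  plan="0.15 -0.005 -0.1 0 0 0 -0.5;0.15 -0.01 -0.22 0 0 0 -1.12;0.05 -0.01 -0.22 0 0 0 -1.12;0.05 -0.01 -0.22 0 0 0 -1.12;0.05 -0.01 -0.22 0 0 0 -1.12",
  force=20,
)

```text
clock: 5.45
position: [487.5, 49.6, 116.7]
orientation: [[-0.999, 0.04, 0.001], [0.04, 0.999, -0.0], [-0.001, -0.0, -1.0]]
force: [0.0, -0.2, 1.8]
grip_width: 8.9
grip_force: 20.5
```

```bash
python3 -c "
from h import *
polar(60,178.1,115); s=get_state(); print(s['grip_force'])
p=np.array(s['position'][:2])-AX;print(np.hypot(*p),np.degrees(np.arctan2(p[1],p[0])))
"
```

```text
t 5.45 pos [487.5  49.6 116.7] yaw 177.7 tilt [ 0.001 -0.   ] F [ 0.  -0.2  1.8] w 8.9 j6 0.14
row [ 0.01 -0.07  0.06] az -0.08
20.463597178459167
59.605967639437935 176.21350892113333
```

Emit:
servo_tool(
  plan="0.05 0 -0.06 0 0 0 -0.1;0.05 0 -0.06 0 0 0 -0.1;0.05 0 -0.06 0 0 0 -0.1;0.25 0 -0.06 0 0 0 -0.1;0.25 0 -0.06 0 0 0 -0.1",
)

```text
clock: 5.87
position: [486.4, 47.2, 116.0]
orientation: [[-1.0, 0.03, -0.001], [0.03, 1.0, -0.001], [0.001, -0.001, -1.0]]
force: [-0.4, 0.3, 0.3]
grip_width: 21.3
grip_force: 0.0
```

Emit:
servo_tool(
  plan="0.25 0 0 -0.6 0 0 0;0.25 0 0 -1.5 0 0 0;0.25 0 0 -2.5 0 0 0;0.25 0 0 -2.5 0 0 0;0.25 0 0 -2.5 0 0 0",
)

```text
clock: 6.28
position: [488.0, 47.4, 192.6]
orientation: [[-1.0, 0.03, 0.003], [0.03, 1.0, -0.0], [-0.003, -0.0, -1.0]]
force: [0.1, 0.1, -1.2]
grip_width: 21.2
grip_force: 0.0
```

```bash
cat >> h.py <<'E'
def spout(C,axpx_excl=24):
    c,Rw,o=C; hsv=cv2.cvtColor(c['img'],cv2.COLOR_RGB2HSV)
    red=((hsv[...,0]<8)|(hsv[...,0]>172))&(hsv[...,1]>120)
    ys,xs=np.nonzero(red); P=np.array([pix(*C,x,y,119)[:2] for x,y in zip(xs,ys)]); d=P-AX; r=np.hypot(*d.T)
    k=(r>axpx_excl)&(r<112); l=cv2.fitLine(P[k].astype(np.float32),cv2.DIST_HUBER,0,.01,.01).ravel()
    v=l[:2]*np.sign(l[:2]@(l[2:]-AX)); m=d[k].mean(0)
    print('spout line',np.degrees(np.arctan2(v[1],v[0])).round(1),'from axis',np.degrees(np.arctan2(m[1],m[0])).round(1),'rmax',r[k].max().round(1),k.sum(),'offset',(v[0]*(AX-l[2:])[1]-v[1]*(AX-l[2:])[0]).round(1))
E
python3 -c "
from h import *
polar(0,178.1,165,177.7)
C=cam('wrist','w3.png');spout(C)
print('gear px',proj(*C,[447,49,26]),'tip px',proj(*C,[447,49,89]))
"
```

```text
t 6.28 pos [488.   47.4 192.6] yaw 178.3 tilt [ 0.003 -0.   ] F [ 0.1  0.1 -1.2] w 21.2 j6 0.13
row [-1.96  0.    0.93] az 0.12
spout line 179.1 from axis 179.4 rmax 109.7 1608 offset -0.3
gear px [282.8759846  147.03626585] tip px [283.49166642 158.69400042]
```

View pics/w3.png

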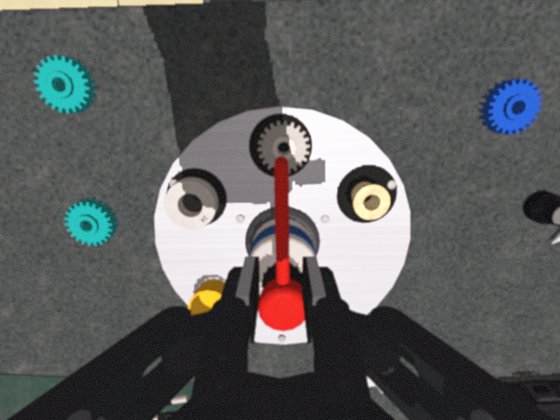

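The wrist view shows the gear's bore at (284,147) and the spout elbow at (281,160). The expected tip column is 283, so it's within about 2 mm of the gear's middle. Next I shut the fingers and go over the head.

Emit:
servo_tool(
  plan="0 -0.9 0 0 0 0 0;0 -1.96 0 0 0 0 0;0 -1.96 0 0.5 0 0 0;0 -1.96 0 0.95 0 0 0;0 -1.96 0 0.95 0 0 0",
)

```text
clock: 6.75
position: [543.0, 45.4, 158.3]
orientation: [[-1.0, 0.03, -0.007], [0.03, 1.0, -0.001], [0.007, -0.001, -1.0]]
force: [-1.0, -0.6, -1.0]
grip_width: -0.0
grip_force: 0.0
```

Emit:
servo_tool(
  plan="0 0 0 0.2 0 0 0;0 0 0 0.4 0 0 0;0 0 0 0.4 0 0 0;0 0 0 0.4 0 0 0",
)

```text
clock: 7.08
position: [545.4, 45.9, 150.7]
orientation: [[-1.0, 0.029, -0.0], [0.029, 1.0, -0.0], [0.0, -0.0, -1.0]]
force: [0.4, 0.4, 0.3]
grip_width: -0.1
grip_force: 0.0
```

```bash
python3 -c "
from h import *
polar(0,178.1,136,177.7)
C=cam('top');spout(C)"
```

```text
t 7.08 pos [545.4  45.9 150.7] yaw 178.3 tilt [-0. -0.] F [0.4 0.4 0.3] w -0.1 j6 0.11
row [-0.05 -0.    0.49] az 0.12Traceback (most recent call last):
  File "<string>", line 4, in <module>
    C=cam('top');spout(C)
                 ~~~~~^^^
  File "h.py", line 33, in spout
    k=(r>axpx_excl)&(r<112); l=cv2.fitLine(P[k].astype(np.float32),cv2.DIST_HUBER,0,.01,.01).ravel()
                               ~~~~~~~~~~~^^^^^^^^^^^^^^^^^^^^^^^^^^^^^^^^^^^^^^^^^^^^^^^^^^
cv2.error: OpenCV(4.12.0) /io/opencv/modules/imgproc/src/linefit.cpp:50: error: (-215:Assertion failed) count > 0 in function 'fitLine2D_wods'
```

Emit:
servo_tool(
  plan="0 -0.04 0 0.15 0 0 0;0 -0.04 0 0.25 0 0 0;0 -0.04 0 0.35 0 0 0;0 -0.04 0 0.45 0 0 0;0 -0.04 0 0.45 0 0 0",
)

```text
clock: 7.55
position: [547.9, 45.9, 138.0]
orientation: [[-1.0, 0.029, 0.002], [0.029, 1.0, 0.0], [-0.002, 0.0, -1.0]]
force: [-0.4, -0.1, 9.5]
grip_width: 0.2
grip_force: 4.3
```

Emit:
servo_tool(
  plan="0 0 0 0.05 0 0 0;0 0 0 0.1 0 0 0;0 0 0 0.13 0 0 0;0 0 0 0.13 0 0 0",
)

```text
clock: 7.88
position: [548.1, 45.9, 135.9]
orientation: [[-1.0, 0.029, 0.003], [0.029, 1.0, 0.0], [-0.003, 0.0, -1.0]]
force: [-3.6, -0.9, 17.5]
grip_width: -0.3
grip_force: 8.9
```

Emit:
servo_tool(
  plan="0 0 0 0.04 0 0 0;0 0 0 0.04 0 0 0;0 0 0 0.04 0 0 0",
)

```text
clock: 8.13
position: [548.2, 45.9, 135.7]
orientation: [[-1.0, 0.029, 0.004], [0.029, 1.0, 0.0], [-0.004, 0.0, -1.0]]
force: [-7.3, -0.4, 26.1]
grip_width: -0.0
grip_force: 13.0
```

Emit:
servo_tool(
  plan="0 0 0 -0.25 0 0 0;0 0 0 -0.6 0 0 0;0 0 0 -1.2 0 0 0;0.25 0 0 -1.8 0 0 0;0.25 0 0 -1.9 0 0 0",
)

```text
clock: 8.55
position: [548.4, 46.0, 192.0]
orientation: [[-1.0, 0.029, 0.004], [0.029, 1.0, 0.0], [-0.004, 0.0, -1.0]]
force: [0.2, 1.2, -0.7]
grip_width: 21.2
grip_force: 0.0
```

```bash
python3 -c "
from h import *
polar(60,178.8,190)
C=cam('wrist','w4.png');spout(C)"
```

```text
t 8.55 pos [548.4  46.  192. ] yaw 178.3 tilt [0.004 0.   ] F [ 0.2  1.2 -0.7] w 21.2 j6 0.11
row [ 2.05 -0.03  0.06] az -0.1
spout line 179.3 from axis 179.5 rmax 100.0 1863 offset -0.1
```

Pressed onto the stop at 26 N, then sprung back. Next I go astride the spout again and swing it on to the cup.

Emit:
servo_tool(
  plan="0.25 1.2 -0.03 0 0 0 -0.2;0.25 2 -0.03 0 0 0 -0.2;0.25 2 -0.03 0 0 0 -0.2;0.25 2 -0.03 0.3 0 0 -0.2;0.25 2 -0.03 0.6 0 0 -0.2",
)

```text
clock: 9.02
position: [487.7, 46.8, 170.5]
orientation: [[-1.0, 0.012, 0.002], [0.012, 1.0, 0.0], [-0.002, 0.0, -1.0]]
force: [0.4, 0.3, -0.4]
grip_width: 21.2
grip_force: 0.0
```

Emit:
servo_tool(
  plan="0.25 0 0 0.6 0 0 0;0.25 0 0 1.3 0 0 0;0.25 0 0 1.9 0 0 0;0.15 0 0 1.9 0 0 0;0.15 0 0 1.9 0 0 0",
)

```text
clock: 9.43
position: [486.1, 46.6, 112.5]
orientation: [[-1.0, 0.012, -0.003], [0.012, 1.0, -0.0], [0.003, -0.0, -1.0]]
force: [-0.1, -0.2, 0.9]
grip_width: 12.9
grip_force: 0.0
```

```bash
python3 -c "
from h import *
polar(60,178.8,117)"
```

```text
t 9.43 pos [486.1  46.6 112.5] yaw 179.3 tilt [-0.003 -0.   ] F [-0.1 -0.2  0.9] w 12.9 j6 0.11
row [-0.03  0.01 -0.15] az 0.1
```

Emit:
servo_tool(
  plan="0.15 -0.011 -0.21 -0.1 0 0 -1.2;0.15 -0.044 -0.42 -0.1 0 0 -2.4;0.15 -0.098 -0.62 -0.1 0 0 -3.6;0.15 -0.173 -0.81 -0.1 0 0 -4.8;0.15 -0.268 -1 -0.1 0 0 -6",
)

```text
clock: 9.85
position: [495.8, 16.7, 118.2]
orientation: [[-0.869, -0.494, 0.002], [-0.494, 0.869, 0.001], [-0.002, -0.0, -1.0]]
force: [-0.1, 2.1, -0.3]
grip_width: 12.8
grip_force: 0.6
```

Emit:
servo_tool(
  plan="0.15 -0.011 -0.21 0 0 0 -1.2;0.15 -0.044 -0.42 0 0 0 -2.4;0.15 -0.098 -0.62 0 0 0 -3.6;0.15 -0.173 -0.81 0 0 0 -4.8;0.15 -0.268 -1 0 0 0 -6",
)

```text
clock: 10.27
position: [517.6, -5.6, 118.2]
orientation: [[-0.506, -0.863, 0.002], [-0.863, 0.506, 0.001], [-0.001, -0.001, -1.0]]
force: [-0.1, 0.5, 0.6]
grip_width: 13.2
grip_force: 0.6
```

Emit:
servo_tool(
  plan="0.15 -0.011 -0.21 0 0 0 -1.2;0.15 -0.044 -0.42 0 0 0 -2.4;0.15 -0.098 -0.62 0 0 0 -3.6;0.15 -0.173 -0.81 0 0 0 -4.8;0.15 -0.268 -1 0 0 0 -6",
)

```text
clock: 10.68
position: [547.3, -14.0, 118.1]
orientation: [[-0.007, -1.0, 0.001], [-1.0, 0.007, 0.0], [-0.0, -0.001, -1.0]]
force: [-0.8, 1.0, 0.1]
grip_width: 12.8
grip_force: 0.6
```

Emit:
servo_tool(
  plan="0.15 -0.011 -0.21 0 0 0 -1.2;0.15 -0.044 -0.42 0 0 0 -2.4;0.15 -0.098 -0.62 0 0 0 -3.6;0.15 -0.173 -0.81 0 0 0 -4.8;0.15 -0.268 -1 0 0 0 -6",
)

```text
clock: 11.1
position: [577.4, -6.5, 118.1]
orientation: [[0.494, -0.87, 0.001], [-0.87, -0.494, -0.0], [0.001, -0.001, -1.0]]
force: [-1.2, -0.3, 0.7]
grip_width: 12.7
grip_force: 0.6
```

```bash
python3 -c "
from h import *
polar(60,307.2,115)"
```

```text
t 11.1 pos [577.4  -6.5 118.1] yaw -60.4 tilt [ 0.001 -0.   ] F [-1.2 -0.3  0.7] w 12.7 j6 -2.1
row [-0.03 -0.24  0.1 ] az -1.52
```

Emit:
servo_tool(
  plan="0.15 -0.01 -0.12 0 0 0 -0.7;0.15 -0.02 -0.22 0 0 0 -1.4;0.05 -0.02 -0.22 0 0 0 -1.4;0.05 -0.02 -0.22 0 0 0 -1.4;0.05 -0.02 -0.22 0 0 0 -1.4",
  force=20,
)

```text
clock: 11.52
position: [583.3, -2.6, 118.2]
orientation: [[0.591, -0.807, 0.003], [-0.807, -0.591, -0.0], [0.002, -0.002, -1.0]]
force: [3.8, 0.3, 0.9]
grip_width: 8.5
grip_force: 20.2
```

```bash
python3 -c "
from h import *
polar(60,307.2,115)
C=cam('wrist','w5.png')
print(proj(*C,[606.5,-32.5,38]),proj(*C,[606.5,-32.5,89]),proj(*C,[606.5,-32.5,119]));spout(C,40)"
```

```text
t 11.52 pos [583.3  -2.6 118.2] yaw -53.8 tilt [ 0.003 -0.   ] F [3.8 0.3 0.9] w 8.5 j6 -2.21
row [-0.01 -0.01  0.11] az -0.2
[278.39970829 174.96825363] [277.64170718 196.15975035] [276.94154586 215.7342153 ]
spout line -54.2 from axis -53.6 rmax 111.6 3034 offset -0.9
```

View pics/w5.png

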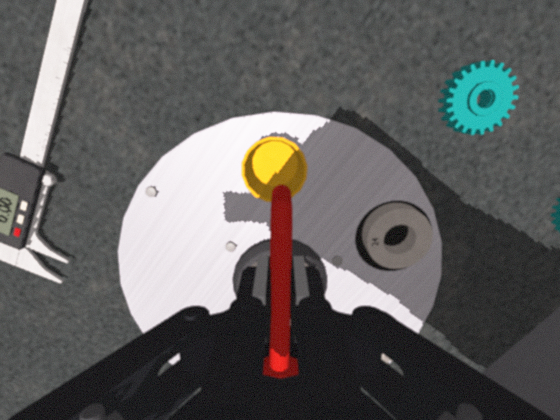

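The wrist view shows the cup mouth centred near (274,169) and the spout elbow at (281,188), so the tip is about 3–4 mm short of the cup's middle. A small nudge on with the spout still gripped, then release and go up.

Emit:
servo_tool(
  plan="0.05 0 -0.07 0 0 0 -0.4;0.05 0 -0.07 0 0 0 -0.4;0.05 0 -0.07 0 0 0 -0.4;0.25 0 -0.07 0 0 0 -0.4;0.25 0 -0.07 0 0 0 -0.4",
)

```text
clock: 11.98
position: [582.1, -1.2, 116.7]
orientation: [[0.62, -0.785, -0.002], [-0.785, -0.62, 0.0], [-0.002, 0.002, -1.0]]
force: [-0.7, 0.1, -0.9]
grip_width: 21.2
grip_force: 0.0
```

Emit:
servo_tool(
  plan="0.25 0 0 -0.6 0 0 0;0.25 0 0 -1.5 0 0 0;0.25 0 0 -2.5 0 0 0;0.25 0 0 -3.5 0 0 0;0.25 0 0 -4 0 0 0",
)

```text
clock: 12.4
position: [583.6, -1.1, 240.2]
orientation: [[0.62, -0.785, 0.002], [-0.785, -0.62, 0.0], [0.001, -0.001, -1.0]]
force: [0.5, 0.0, -0.0]
grip_width: 21.7
grip_force: 0.0
```

```bash
python3 -c "
from h import *
polar(60,307.2,115)
C=cam('wrist','w6.png');spout(C)
print(proj(*C,[606.5,-32.5,38]),proj(*C,[606.5,-32.5,89]))
m=blob(C[0]['img'],(15,110,60),(32,255,255),(200,100,350,300));print(cv2.minEnclosingCircle(cv2.findNonZero(m)))"
```

```text
t 12.4 pos [583.6  -1.1 240.2] yaw -51.7 tilt [0.002 0.   ] F [ 0.5  0.  -0. ] w 21.7 j6 -2.24
row [0.02 0.03 4.17] az 0.22
spout line -52.6 from axis -51.9 rmax 107.2 1066 offset -0.9
[281.51187374 148.49607882] [281.65799283 156.37025435]
((278.5, 210.0), 87.01303100585938)
```

View pics/w6.png

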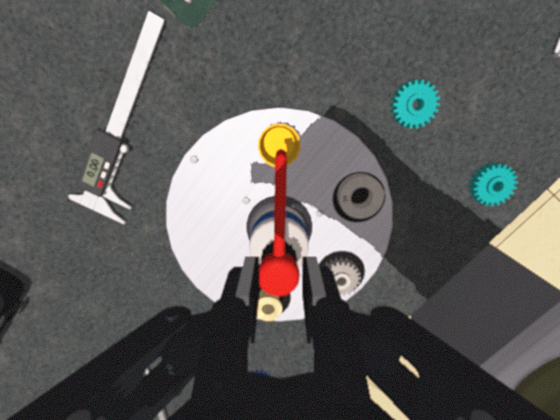

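The spout elbow at (281,155) now lines up with the cup mouth at (280,145), and the ring, gear and bush are still on their pads. The arm is clear of everything, so I'm handing in.

```bash
python3 -c "
from station import sign_off
print(sign_off())"
```

```text
the job is handed in; nothing more can be done
None
```

The job is handed in: the spur gear got one full press of oil with the tip within about 2 mm of its middle, the spout is parked over the yellow drain cup, and the three parts looked undisturbed on their pads, all by about 12 s on the robot's clock.

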